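# Run down the loose wing nut of a panel clamp

### The arm

A 6-joint arm with a two-finger parallel gripper is mounted at the origin on the work surface. World frame = base frame: x ahead of the robot, y to its left, z up, the work surface at z = 0. Lengths are in mm, angles in rad, forces in N, time in s.
With the tool pointing down it reaches from about 250 to 800 mm from the base axis. Payload 3.9 kg.
Tool frame: the origin (TCP) lies between the finger pads; the fingertips stand 17 mm ahead of it and the grasp point (between the pads) lies 2 mm behind it; z points along the fingers, y is the direction in which the jaws open and shut (so a half turn about z gives the same grasp; the last joint's range is limited). The gripper opens to 85 mm and grips with 20 to 120 N. Pads are 22 mm wide; open, the fingers measure 114 mm over their backs; the gripper's body (76 mm by 85 mm) begins 54 mm behind the grasp point. The pads swing forward as they close: fully open they stand 13 mm farther back than shut.
Start: joints at [0, 0.26, -0.138, 1.173, 0, 1.571], TCP at [524.991, -0, 248.304] pointing down, gripper open.
Joint ranges: [-2.78, 2.78], [-0.83, 1.72], [-1.28, 1.37], [-1.9, 2.12], [-1.57, 1.48], [-3.14, 3.14]. Speed limits (rad/s): [2.57, 2.57, 3.14, 3.14, 3.14, 3.14].

### API

Orientations are given as a 3x3 rotation matrix whose columns are the frame's x, y, z axes.
In Python, from rig import r gives the robot as it stands.
- The arm moves only by the tool step_arm, never from a script. Its argument "plan" is a list of rows, each a list of 7 numbers: the shift along the world's x, y, z in mm, then the turn, a rotation vector about the world's x, y, z in degrees, then the closure, from -1 (fully open) to 1 (shut). A call has 1 to 20 rows; each row shifts and turns the commanded pose from where the row before left it; what a row does not reach is not made up. A row lasts 1/8 s, in which the tool goes at most 62.5 mm and 10.7 degrees, less where a joint would pass 70% of its speed; a pose out of reach is approached as far as the arm can. A call with a gripper value outside its range is refused whole. The fingers move at their own pace and stop on an object; "grip_force" is the grip in N (left out, the last holds). Time passes only in rows, so rows that do not move let the fingers close. It gives the time, the measured TCP pose, the force and the opening at its end, in the units of the state.
- r.sense(): the state, without advancing time (a new reading comes with each control period).
- r.get_image(name): name is "scene" or "side" or "wrist"; returns a dict with "color" (480x640x3 uint8, red, green, blue), "fx", "fy", "cx", "cy" (pixels), "dist" ([k1, k2, p1, p2, k3] as OpenCV has them; the pictures are not rectified), "T" (4x4, takes a point from camera to world coordinates); the wrist camera has in their place "hand_eye" (4x4, takes a point from camera to tool coordinates, whose origin is the TCP and whose axes are the flange's). Camera axes: x right, y up, looking along -z (the intrinsics and any distortion apply to the point x, -y, -z); pixel columns grow to the right and rows downward; lengths in mm; the calibration is good to about 2 mm. A picture is of the moment at which its call begins: read the wrist's pose just before it. There is no depth.
- r.finish_job(): hands the job in, once; it reports no verdict.
The state is a dict: "t": time; "joints": joint angles; "joint_velocities": joint speeds; "joint_torque": joint torques, N m; "ee_pos": TCP position; "eef_rot": TCP orientation; "wrist_force": force on the tool from outside, world axes, zero at the start; "moment": the same for the moment, N m; "opening": finger opening in mm.
Only numpy, scipy, OpenCV 4.12 (cv2) and the standard library are available. Lean on these libraries where they do the work, as an engineer would, in place of code of your own. Each camera call takes 0.05 s, during which the arm holds its last target.

### The job

The big wing nut on the clamping board has worked loose. Tighten it: with a fingertip, push its wings round clockwise (seen from above), stroke after stroke, until it stops and the wooden strap is fully down on the carved panel. Do not pinch the nut or lift anything, leave the panel and the things standing around where they are, and take the hand clear at the end.

Things in the scene. Friction and masses are not known exactly. Their poses are not given: they have to be found in the camera images.
- clamp_board: Plywood clamping board fixed to the table, 180 (x) x 320 (y) x 20 mm; z up. Origin at table height, on its long centre line, 10 mm to +y of its middle. An upright steel stud, 12 mm thick, stands at x = 0, y = +40 mm, its top 96 mm above the table. The carved panel lies at the -y end; a wooden strap runs along y from over the panel past the stud to a guide block.
- guide_block (a point): Centre of the top of the fixed dark wooden guide block at the strap's +y end: 50 mm in the board's x, 26 mm in its y, top 95 mm above the table, higher than the nut when tight. Its face towards the nut is 52 mm from the stud's axis.
- strap_end (a point): Middle of the top edge at the strap's -y end, which reaches 26 mm over the panel. The strap is 38 mm wide, 14 mm thick, 146 mm long along the board's y, and rides up and down with the nut (10 mm per turn). When home it lies on the panel, its top 52 mm above the table.
- nut_centre (a point): Point on the axis of the steel wing nut, half-way up its wings, 17 mm above the strap's top; 69 mm above the table when tight. The nut is captive on the stud. Two opposite flat upright wings, each 7 mm thick, 24 mm high (12 mm up and down from here), out to 43 mm from the axis; hub 25 mm across. It turns easily (0.04 N m, 1 to 2 N at a wing) and stays where it is left.
- wing_tip (a point): Outer end of one of the two wings, half-way up; 43 mm from nut_centre. The other wing points the opposite way.
- nut (a joint): Turn of the wing nut in rad, growing clockwise seen from above (screwing down). At 0 the wing of wing_tip points along the board's +x. It starts between 0.6 and 4.4; at 8.0 it is tight: the strap is down on the panel and the nut meets a hard stop.
- panel: Carved dark wooden panel, loose, 138 x 120 x 18 mm, lying flat on the board with low wooden cleats on three sides; origin at the centre of its underside.
- figure: Turned dark wooden figure standing on the table near the board, 50 mm across, 92 mm tall; origin at the centre of its underside. Bystander.
- bowl: Blue ceramic bowl, 84 mm across, 40 mm tall; origin at the centre of its underside. Bystander.
- balm_jar: Small amber glass jar with a metal cap, 44 mm across, 50 mm tall; origin at the centre of its underside. Bystander.

How it is judged (in metres and radians):
At the end, for the whole second after the job is handed in: The wing nut is screwed down to within 0.25 rad of its stop (joint nut above 7.75, strap within 0.4 mm of home) and at rest; the panel lies within 10 mm, and the figure, bowl and jar stand upright within 15 mm, of where they were (value of joint nut above 7.75 rad and velocity of joint nut between -0.1 and 0.1 rad/s and distance of panel from where it was at the start of the episode below 0.01 m and distance of each of figure, bowl, balm_jar from where it was at the start of the episode below 0.015 m and angle between each of figure, bowl, balm_jar's own z axis and vertical below 0.2 rad); the robot touches nothing.
It fails at once if the wing nut is pinched: a wing or the hub pressed by the fingers from both sides at once with more than 10 N each ((contact force between the fingers and nut_c0 above 10 N and contact force between the fingers and nut_c1 above 10 N) or (contact force between the fingers and nut_c2 above 10 N and contact force between the fingers and nut_c3 above 10 N) or (contact force between the fingers and nut_c4 above 10 N and contact force between the fingers and nut_c5 above 10 N)).
It fails at once if the panel is lifted or shifted by more than 10 mm (distance of panel from where it was at the start of the episode above 0.01 m).
It fails at once if the figure, the bowl or the jar is lifted, shifted by more than 15 mm or knocked over (distance of any of figure, bowl, balm_jar from where it was at the start of the episode above 0.015 m or angle between any of figure, bowl, balm_jar's own z axis and vertical above 0.5 rad).
It also fails if it takes over 64 s, if anything falls off the work surface, if the arm or the gripper's body presses on something with over 40 N, if the wrist force passes 120 N, or if a joint passes its speed limit or range.

## Working session

There is one attempt and no reset: what is moved stays moved. The work goes in short steps, Python scripts to look and compute and a tool call to move; the robot and the scene stay as the last step left them, time stands still between calls to the robot, and variables do not carry over. Pictures are saved under pics/ and viewed, and the job is handed in when it is done.

Besides the shell and the picture viewer there is one more tool, called after "Call:" in YAML: its name, and indented under it one key for each argument. step_arm: Moves the arm, as the interface text tells. Its arguments: {"type":"object","properties":{"plan":{"type":"array"},"grip_force":{"type":"number"}},"required":["plan"]}

```bash
mkdir -p pics; python3 - <<'E'
from rig import r
import cv2
print(r.sense())
for n in ["scene","side","wrist"]:
    d=r.get_image(n); cv2.imwrite(f"pics/{n}0.png",d["color"][:,:,::-1])
    print(n,{k:v for k,v in d.items() if k!="color"})
E
```

```text
{'t': 0.0, 'joints': array([-1.12898134e-05,  2.60697107e-01, -1.39373217e-01,  1.17269933e+00,
       -2.35998556e-05,  1.57076343e+00]), 'joint_velocities': array([-0.00126584, -0.00029796,  0.00018066, -0.00056258,  0.00039884,
       -0.00051683]), 'joint_torque': array([-3.22425103e-04, -4.05677426e+01,  2.53926122e+01,  1.89446745e-02,
       -4.02533055e-05,  2.61086342e-05]), 'ee_pos': array([ 5.24351478e+02, -1.30800265e-02,  2.47456438e+02]), 'eef_rot': array([[-2.16568960e-05,  9.99998053e-01, -1.97332593e-03],
       [ 9.99999999e-01,  2.16104118e-05, -2.35775772e-05],
       [-2.35348869e-05, -1.97332644e-03, -9.99998053e-01]]), 'wrist_force': array([0.04462086, 0.51248464, 0.19630991]), 'moment': array([-0.00525549, -0.05466746,  0.00513801]), 'opening': 85.25996186325857}
scene {'fx': 445.8350189992859, 'fy': 445.8350189992859, 'cx': 316.4865950083576, 'cy': 241.59031277604151, 'dist': array([-0.07592821,  0.        ,  0.        ,  0.        ,  0.        ]), 'T': array([[-2.84477607e-01, -6.84844778e-01,  6.70865204e-01,
         1.19672118e+03],
       [ 9.58543755e-0
[... 613 characters left out ...]
263865e-03,  6.51586286e-01,  7.58568858e-01,
         7.67007066e+02],
       [ 0.00000000e+00,  0.00000000e+00,  0.00000000e+00,
         1.00000000e+00]])}
wrist {'fx': 417.9617341340316, 'fy': 417.9617341340316, 'cx': 314.7974229117304, 'cy': 242.553710715824, 'dist': array([-0.09180735,  0.        ,  0.        ,  0.        ,  0.        ]), 'hand_eye': array([[ 1.18383866e-04,  9.61196434e-01,  2.75864825e-01,
         7.03127232e+01],
       [ 9.99999980e-01, -1.58797884e-04,  1.24162609e-04,
         7.98110466e-02],
       [ 1.63151408e-04,  2.75864805e-01, -9.61196433e-01,
        -1.25007718e+02],
       [ 0.00000000e+00,  0.00000000e+00,  0.00000000e+00,
         1.00000000e+00]])}
```

View pics/scene0.png

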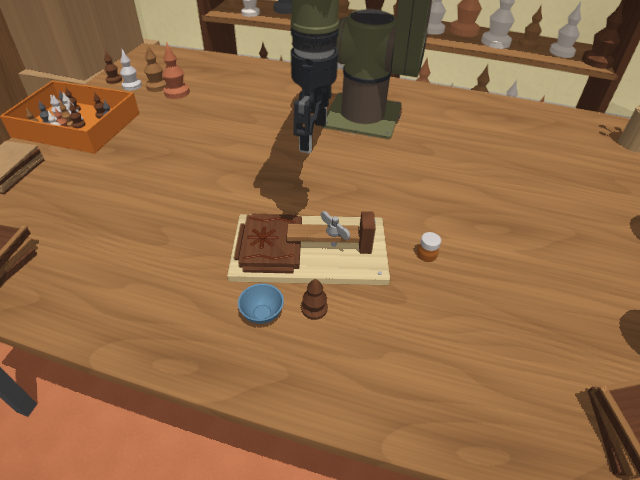

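View pics/side0.png

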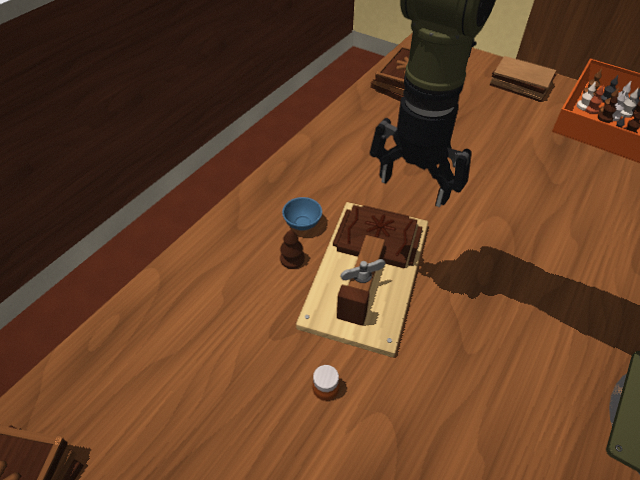

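View pics/wrist0.png

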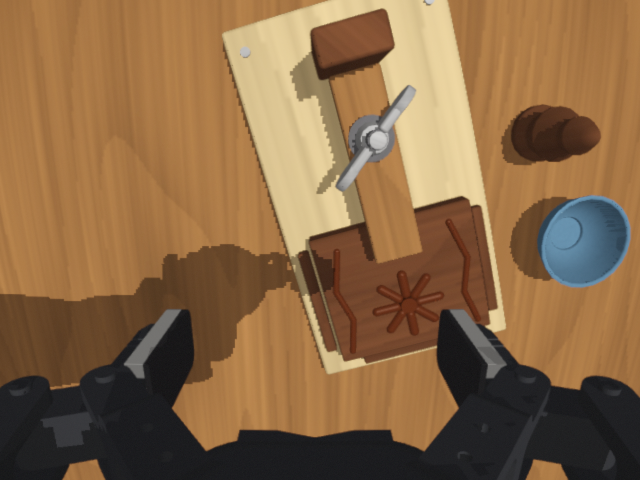

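The wrist view shows the nut at about (377,140), its wings running from (340,187) to (412,90). The guide block is at the top, around (352,43), and the panel is below. The figure is at about (555,135) and the bowl at (585,240), both to the right. Next I'll turn these pixels into positions.

```bash
cat > h.py <<'E'
import numpy as np, cv2
from rig import r
def cam(n):
    s=r.sense(); d=r.get_image(n)
    if n=="wrist":
        T=np.eye(4);T[:3,:3]=s["eef_rot"];T[:3,3]=s["ee_pos"]; d["T"]=T@d["hand_eye"]
    return d
def ray(d,uv):
    K=np.array([[d["fx"],0,d["cx"]],[0,d["fy"],d["cy"]],[0,0,1]])
    p=cv2.undistortPoints(np.array([[uv]],float),K,d["dist"])[0,0]
    v=d["T"][:3,:3]@np.array([p[0],-p[1],-1]); return d["T"][:3,3],v/np.linalg.norm(v)
def plane(d,uv,z):
    o,v=ray(d,uv); return o+v*(z-o[2])/v[2]
def tri(rs):
    A=sum(np.eye(3)-np.outer(v,v) for o,v in rs); b=sum((np.eye(3)-np.outer(v,v))@o for o,v in rs)
    return np.linalg.solve(A,b)
E
python3 - <<'E'
from h import *
w=cam("wrist")
tl,bl,br=[plane(w,p,20) for p in [(223,33),(328,374),(505,328)]]
print("corners",tl,bl,br)
by=tl-bl;bx=br-bl
print(np.linalg.norm(by),np.linalg.norm(bx),np.degrees(np.arctan2(by[1],by[0])),np.degrees(np.arctan2(bx[1],bx[0])))
print("stud top",plane(w,(377,140),96))
a,b=plane(w,(412,90),90),plane(w,(340,187),90)
print("wing",a,b,np.linalg.norm(a-b),np.degrees(np.arctan2(*(a-b)[1::-1])))
for n in ["scene","side"]:
    d=r.get_image(n);c=(330,240) if n=="scene" else (362,270)
    o=d["color"][c[1]-60:c[1]+60,c[0]-80:c[0]+80,::-1]
    cv2.imwrite(f"pics/{n}c.png",cv2.resize(o,None,fx=5,fy=5,interpolation=cv2.INTER_CUBIC))
o=w["color"][60:220,290:460,::-1];cv2.imwrite("pics/wc.png",cv2.resize(o,None,fx=3.5,fy=3.5))
E
```

```text
corners [451.87085385 140.80101885  20.        ] [ 537.0940037  -164.21749444   20.        ] [ 706.07663101 -115.79308761   20.        ]
316.7006136991449 175.78410483329355 105.61053355214057 15.9904181777806
stud top [564.6221922   60.05403651  96.        ]
wing [587.20989778  91.92551077  90.        ] [541.42892465  28.43767016  90.        ] 78.27262233318625 54.20469120628911
```

View pics/wc.png

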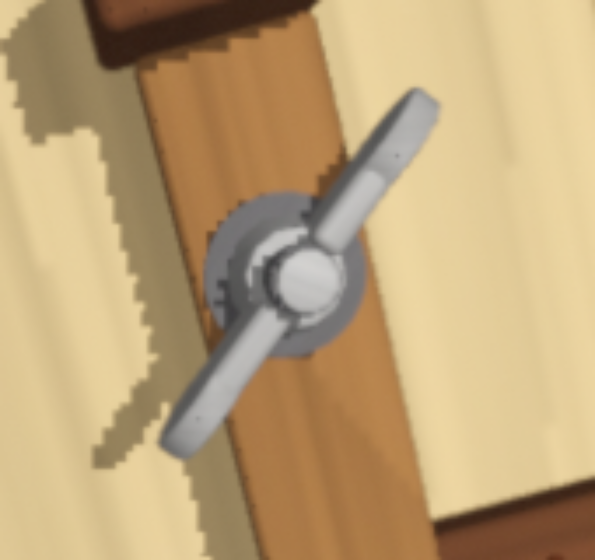

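View pics/scenec.png

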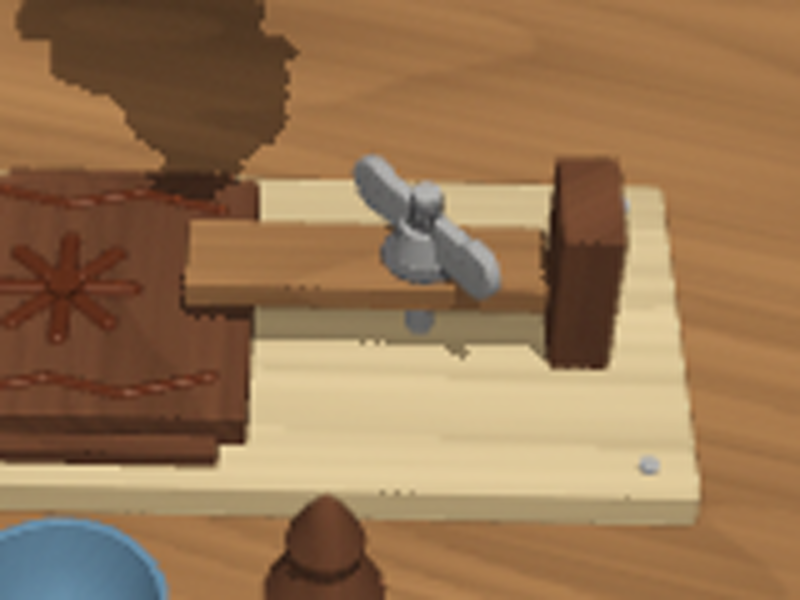

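View pics/sidec.png

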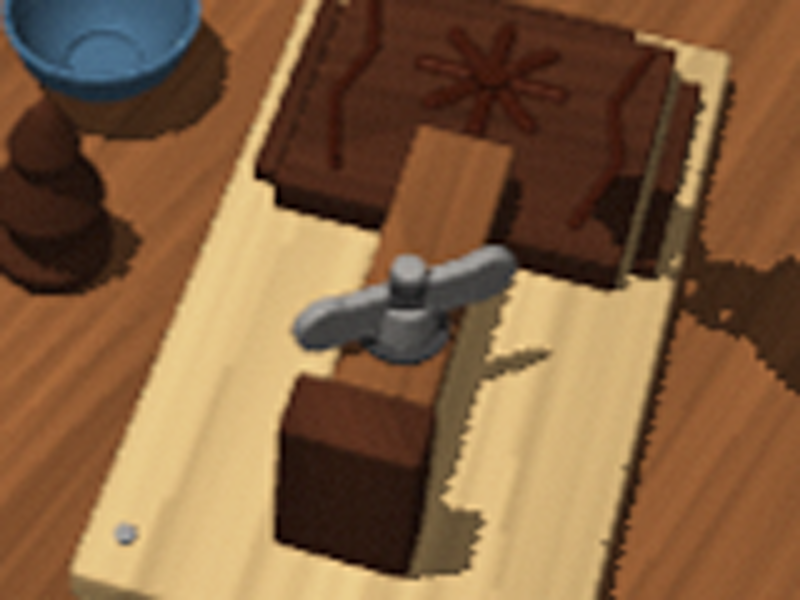

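```bash
python3 - <<'E'
from h import *
w=cam("wrist");s=cam("scene");d=cam("side")
print("stud",tri([ray(w,(378,139.4)),ray(s,(335.4,218.6)),ray(d,(363.6,262.6))]))
for c,p in [(w,(378,139.4)),(s,(335.4,218.6)),(d,(363.6,262.6))]: print(plane(c,p,96))
# wing tips: wrist mid-top tip and side
A=tri([ray(w,(290+424/3.5,60+105/3.5)),ray(s,(250+485/5,180+275/5)),ray(d,(282+312/5,210+330/5))])
B=tri([ray(w,(290+178/3.5,60+440/3.5)),ray(s,(250+370/5,180+170/5)),ray(d,(282+500/5,210+262/5))])
print(A,B,np.linalg.norm(A-B),np.degrees(np.arctan2(*(A-B)[1::-1])))
t=r.get_image("wrist");
E
```

```text
stud [566.82299716  59.80723489  96.08522427]
[565.7138944   60.42309311  96.        ]
[567.97604476  60.2668907   96.        ]
[567.67770269  58.2213647   96.        ]
[588.05928965  91.03564087  79.04853387] [544.42031306  29.23832477  80.46259551] 75.66550155064888 54.77167708935396
```

Call:
step_arm:
  plan:
    - [24,15,0,0,0,5,1]
    - [23,15,0,0,0,5,1]
    - [0,0,-40,0,0,0,1]
    - [0,0,-40,0,0,0,1]
    - [0,0,-30,0,0,0,1]
    - [0,0,0,0,0,0,1]
  grip_force: 30

```text
t: 1.25
ee_pos: [569.8, 29.9, 135.9]
eef_rot: [[-0.174, 0.985, -0.006], [0.985, 0.174, -0.0], [0.001, -0.006, -1.0]]
wrist_force: [-0.5, -0.8, 0.7]
opening: -0.2
```

```bash
python3 - <<'E'
from h import *
s=r.sense();print(s["joints"],s["ee_pos"],s["opening"],s["wrist_force"])
for n in ["side","wrist","scene"]:
    d=cam(n);o=d["color"][:,:,::-1]
    if n=="side": o=cv2.resize(o[180:340,260:460],None,fx=4,fy=3.75)
    if n=="scene": o=cv2.resize(o[150:310,230:430],None,fx=4,fy=3.75)
    cv2.imwrite(f"pics/{n}1.png",o)
E
```

```text
[ 5.24261198e-02  4.08995772e-01 -2.21098950e-01  9.46527637e-01
 -1.12425800e-05  1.44870644e+00] [569.75719532  29.89413941 135.92670718] -0.1815312876797049 [-0.46297701 -0.78409595  0.70713027]
```

View pics/side1.png

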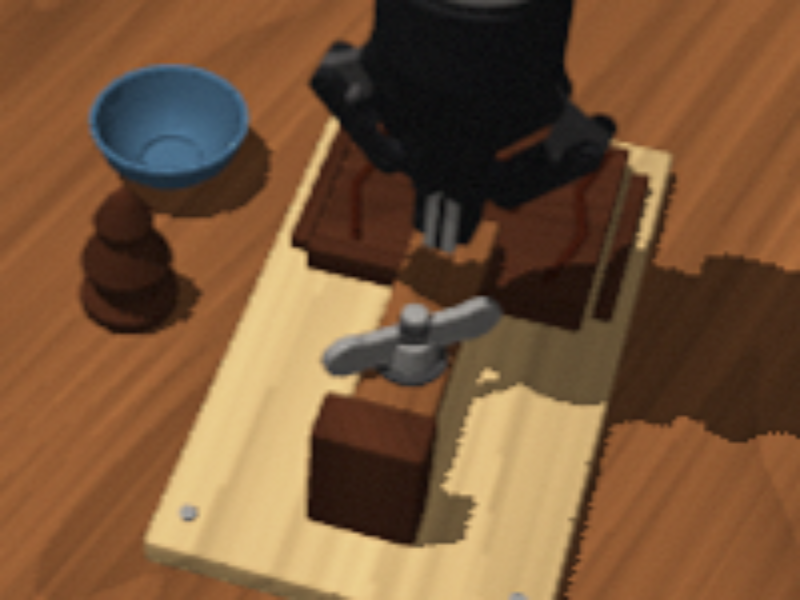

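View pics/wrist1.png

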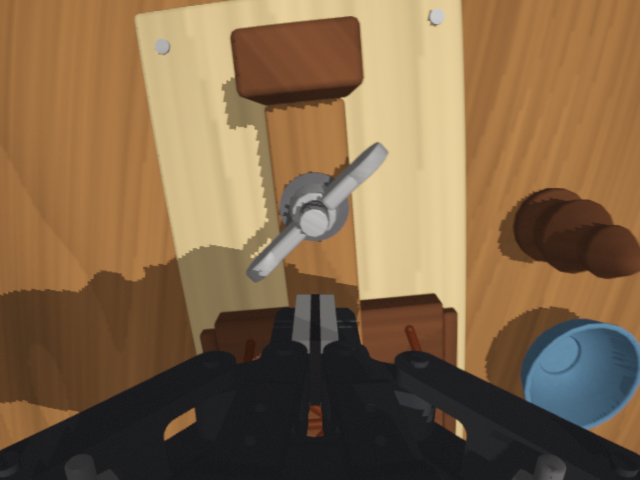

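View pics/scene1.png

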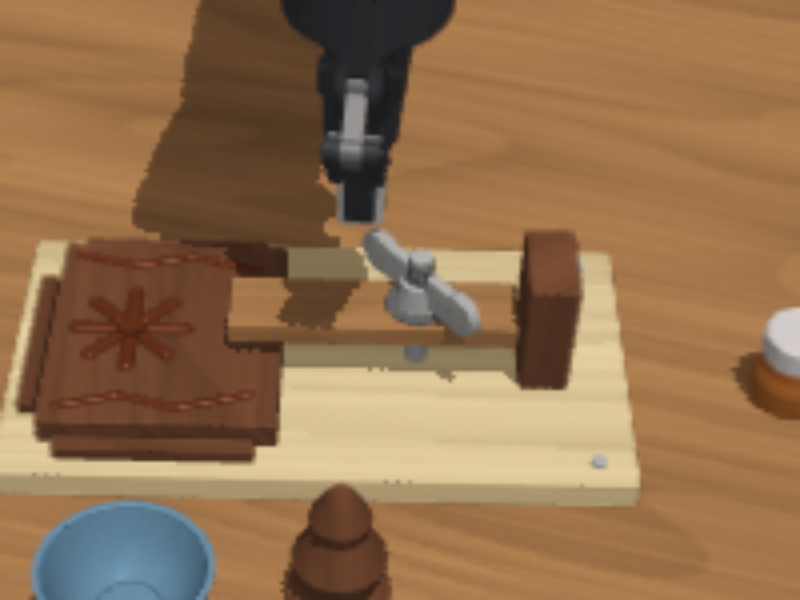

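Call:
step_arm:
  plan:
    - [2,0,-25,0,0,0,1]
    - [0,0,-24,0,0,0,1]
    - [0,0,0,0,0,0,1]
    - [0,0,0,0,0,0,1]

```text
t: 1.9
ee_pos: [575.3, 30.1, 91.1]
eef_rot: [[-0.174, 0.985, 0.003], [0.985, 0.174, 0.0], [-0.0, 0.003, -1.0]]
wrist_force: [0.2, -1.0, 0.4]
opening: 0.1
```

Call:
step_arm:
  plan:
    - [-5,-0.5,0,0,0,-8,1]
    - [-5,0.5,0,0,0,-8,1]
    - [-5,1.3,0,0,0,-8,1]
    - [-4.7,2.2,-1,0,0,-8,1]
    - [-4.3,3,0,0,0,-8,1]
    - [0,0,0,0,0,0,1]

```text
t: 2.65
ee_pos: [551.2, 36.5, 90.0]
eef_rot: [[0.499, 0.867, 0.003], [0.867, -0.499, -0.0], [0.001, 0.003, -1.0]]
wrist_force: [0.4, -0.9, 0.4]
opening: -0.2
```

```bash
python3 - <<'E'
from h import *
s=r.sense();print(s["t"],s["joints"],s["ee_pos"],s["opening"],s["wrist_force"])
for n in ["side","wrist"]:
    d=cam(n);o=d["color"][:,:,::-1]
    if n=="side": o=cv2.resize(o[180:340,260:460],None,fx=4,fy=3.75)
    cv2.imwrite(f"pics/{n}2.png",o)
E
```

```text
2.65 [ 6.62485760e-02  4.17483295e-01 -3.43917178e-01  8.06204372e-01
 -3.46548534e-04  2.15900150e+00] [551.20963534  36.464996    90.03456027] -0.1954979184015292 [ 0.3809967  -0.87761489  0.40032786]
```

View pics/side2.png

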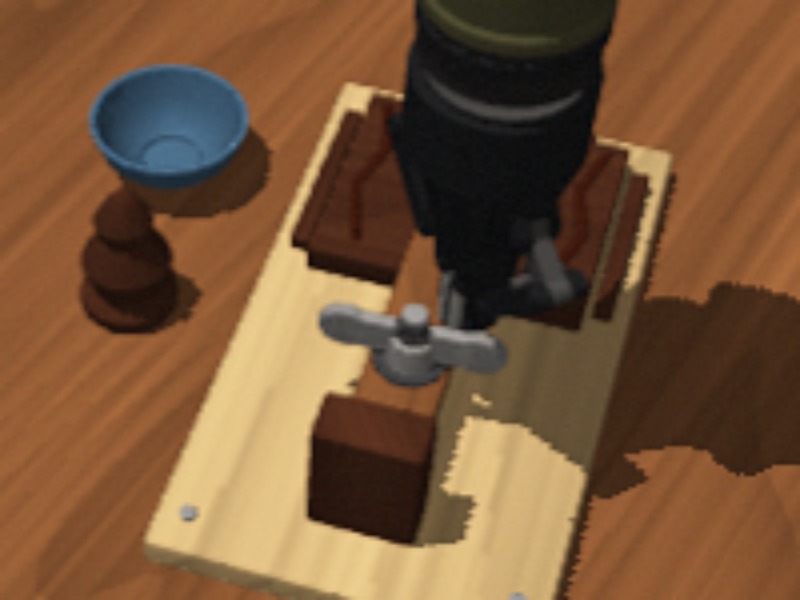

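View pics/wrist2.png

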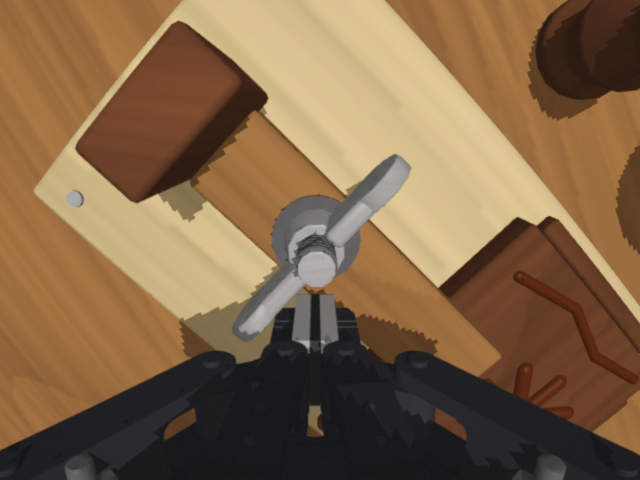

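Call:
step_arm:
  plan:
    - [-5,2,-1,0,0,-7,1]
    - [-3.5,4,0,0,0,-7,1]
    - [-2.7,4.4,-1,0,0,-7,1]
    - [-1.8,4.9,0,0,0,-7,1]
    - [-0.7,3,0,0,0,-7,1]
    - [0,0,0,0,0,0,1]
    - [0,-6,0,0,0,0,1]
    - [0,0,25,0,0,0,1]
    - [0,0,25,0,0,10,1]
    - [0,0,0,0,0,10,1]
    - [0,0,0,0,0,0,1]

```text
t: 4.12
ee_pos: [536.6, 48.5, 136.7]
eef_rot: [[0.708, 0.706, 0.001], [0.706, -0.708, 0.0], [0.001, 0.0, -1.0]]
wrist_force: [-0.3, -0.4, -0.0]
opening: -0.4
```

```bash
python3 - <<'E'
from h import *
s=r.sense();print(s["t"],s["joints"],s["ee_pos"],s["wrist_force"])
for n in ["side","wrist"]:
    d=cam(n);o=d["color"][:,:,::-1]
    if n=="side": o=cv2.resize(o[180:340,260:460],None,fx=4,fy=3.75)
    cv2.imwrite(f"pics/{n}3.png",o)
E
```

```text
4.125 [ 9.00627677e-02  3.54182521e-01 -3.07212255e-01  9.08593828e-01
  1.54793016e-04  2.44737202e+00] [536.56131336  48.50243492 136.71019625] [-0.25880253 -0.41483995 -0.00620058]
```

View pics/side3.png

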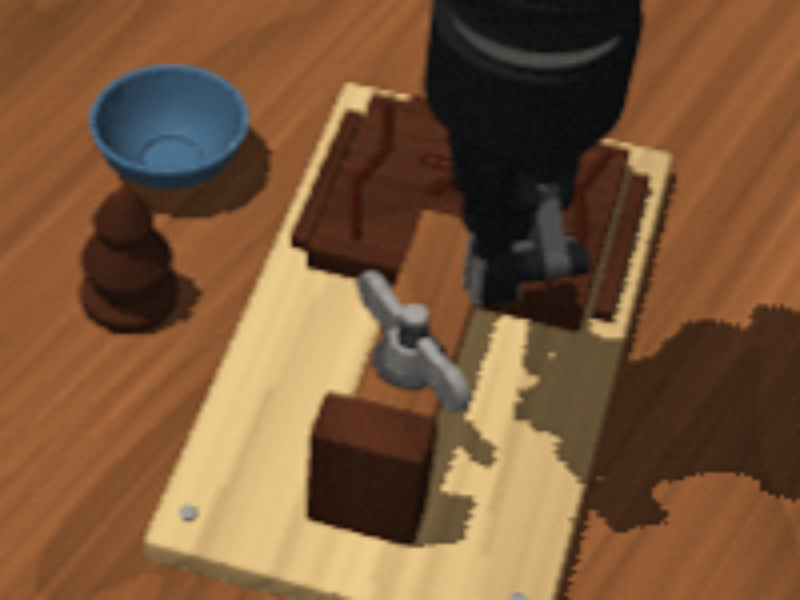

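View pics/wrist3.png

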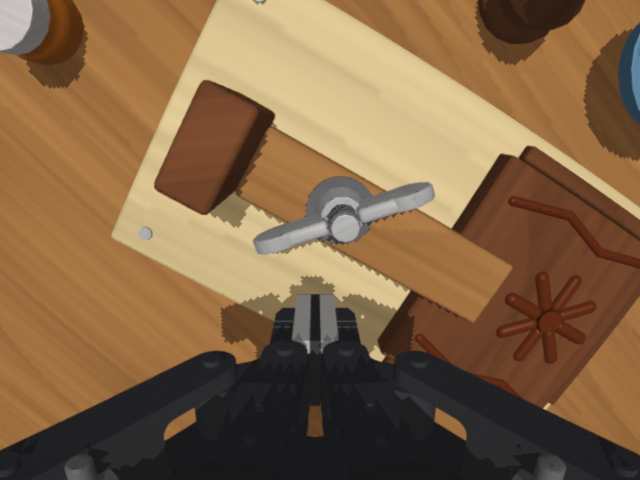

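Call:
step_arm:
  plan:
    - [4,1.5,0,0,0,10.3,1]
    - [4,1.5,0,0,0,10.3,1]
    - [4,1.5,0,0,0,10.3,1]
    - [4,1.5,0,0,0,10.3,1]
    - [4,1.5,0,0,0,10.3,1]
    - [4,1.5,0,0,0,10.3,1]
    - [4,1.5,0,0,0,10.3,1]
    - [4,1.5,0,0,0,10.3,1]
    - [4,1.5,0,0,0,10.3,1]
    - [4,1.5,0,0,0,10.3,1]
    - [4,1.5,0,0,0,10.3,1]
    - [4,1.5,0,0,0,10.3,1]
    - [4,1.5,0,0,0,10.3,1]
    - [4,1.5,0,0,0,10.3,1]
    - [2,2,0,0,0,10.3,1]
    - [0,0,0,0,0,0,1]
    - [0,0,0,0,0,0,1]

```text
t: 6.35
ee_pos: [594.0, 71.7, 135.9]
eef_rot: [[-0.944, -0.331, -0.001], [-0.331, 0.944, -0.0], [0.001, 0.0, -1.0]]
wrist_force: [0.3, 0.4, 0.7]
opening: 0.2
```

```bash
python3 - <<'E'
from h import *
s=r.sense();print(s["t"],s["joints"],s["ee_pos"],s["wrist_force"])
for n in ["side","wrist"]:
    d=cam(n);o=d["color"][:,:,::-1]
    if n=="side": o=cv2.resize(o[180:340,260:460],None,fx=4,fy=3.75)
    cv2.imwrite(f"pics/{n}4.png",o)
E
```

```text
6.35 [ 1.20105861e-01  4.49465584e-01 -1.53333099e-01  9.68845357e-01
 -3.99382542e-05 -2.17083200e-01] [593.95773189  71.67061664 135.9164791 ] [0.31125302 0.40677024 0.7379599 ]
```

View pics/side4.png

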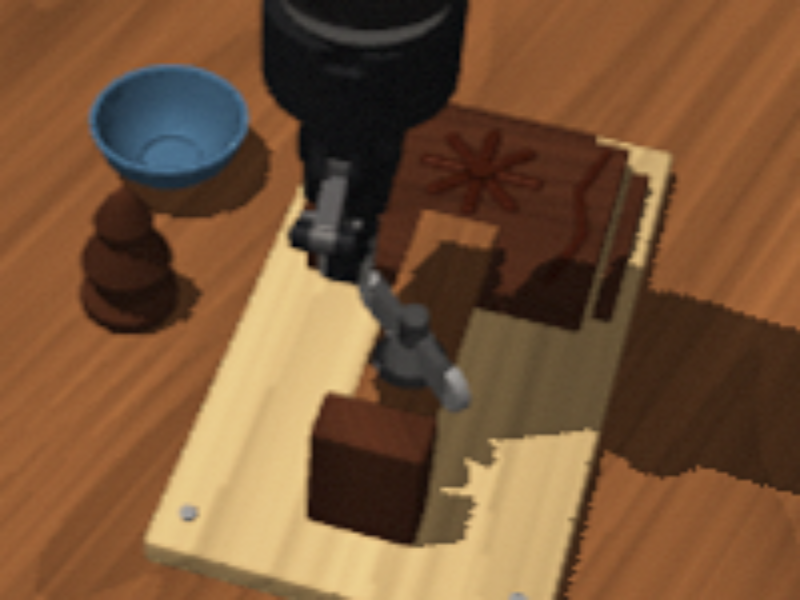

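View pics/wrist4.png

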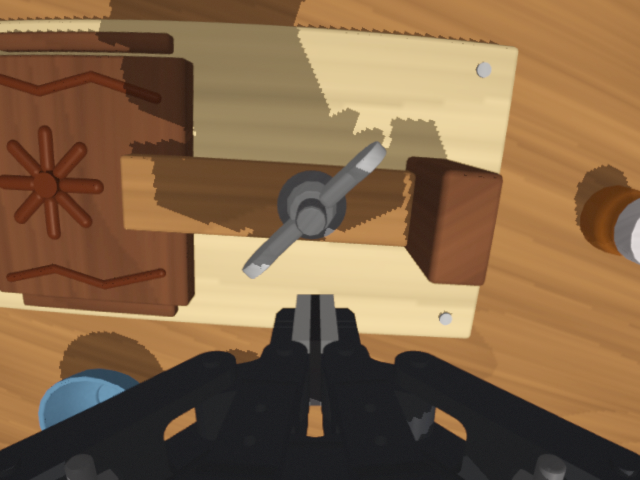

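Call:
step_arm:
  plan:
    - [0,0,-25,0,0,0,1]
    - [0,0,-24,0,0,0,1]
    - [0,0,0,0,0,0,1]
    - [1.5,-4.3,0,0,0,-9,1]
    - [0.8,-4.5,-0.5,0,0,-9,1]
    - [0.2,-4.5,0,0,0,-9,1]
    - [-0.6,-4.5,-0.5,0,0,-9,1]
    - [-1.3,-4.4,0,0,0,-9,1]
    - [-2,-4.1,-0.5,0,0,-9,1]
    - [-2.6,-3.8,0,0,0,-9,1]
    - [-3.1,-3.3,-0.5,0,0,-9,1]
    - [0,0,0,0,0,0,1]

```text
t: 7.95
ee_pos: [588.5, 38.2, 86.9]
eef_rot: [[-0.609, 0.793, 0.003], [0.793, 0.609, -0.0], [-0.002, 0.003, -1.0]]
wrist_force: [2.4, -0.3, -0.4]
opening: 0.1
```

```bash
python3 - <<'E'
from h import *
s=r.sense();print(s["t"],s["joints"],s["ee_pos"],s["wrist_force"])
for n in ["wrist"]:
    d=cam(n);o=d["color"][:,:,::-1]
    cv2.imwrite(f"pics/{n}5.png",o)
E
```

```text
7.95 [ 6.48681382e-02  4.75971412e-01 -2.51016148e-01  8.40638239e-01
 -2.15935090e-04  9.80405625e-01] [588.54765002  38.16597723  86.883572  ] [ 2.40827276 -0.32846721 -0.35644438]
```

View pics/wrist5.png

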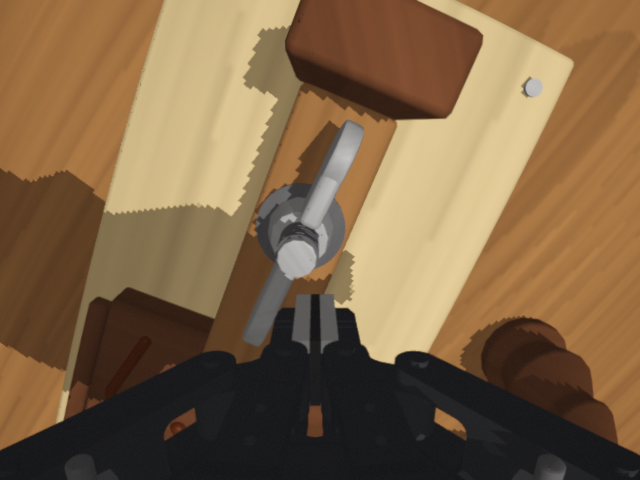

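Call:
step_arm:
  plan:
    - [-3.9,-2.5,0,0,0,-9,1]
    - [-4,-2,-0.5,0,0,-9,1]
    - [-4.3,-1.5,0,0,0,-9,1]
    - [-4.5,-0.8,-0.5,0,0,-9,1]
    - [-4.5,-0.2,0,0,0,-9,1]
    - [-4.5,0.6,-0.5,0,0,-9,1]
    - [-4.4,1.3,0,0,0,-9,1]
    - [-4.1,2,-0.5,0,0,-9,1]
    - [-3.7,2.7,0,0,0,-9,1]
    - [0,0,0,0,0,0,1]
    - [5,-4,0,0,0,0,1]
    - [0,0,25,0,0,0,1]
    - [0,0,25,0,0,10,1]
    - [0,0,0,0,0,10,1]
    - [0,0,0,0,0,0,1]

```text
t: 9.88
ee_pos: [555.1, 34.0, 133.7]
eef_rot: [[0.399, 0.917, 0.001], [0.917, -0.399, 0.0], [0.001, 0.001, -1.0]]
wrist_force: [-0.3, 0.4, 0.0]
opening: -0.2
```

```bash
python3 - <<'E'
from h import *
s=r.sense();print(s["t"],s["joints"],s["ee_pos"],s["wrist_force"])
for n in ["side","wrist"]:
    d=cam(n);o=d["color"][:,:,::-1]
    if n=="side": o=cv2.resize(o[180:340,260:460],None,fx=4,fy=3.75)
    cv2.imwrite(f"pics/{n}6.png",o)
E
```

```text
9.875 [ 6.09484578e-02  3.83540683e-01 -2.68996285e-01  9.17096410e-01
  3.04444992e-04  2.04238355e+00] [555.05615923  33.96430906 133.7406385 ] [-0.30784036  0.3733974   0.04574863]
```

View pics/side6.png

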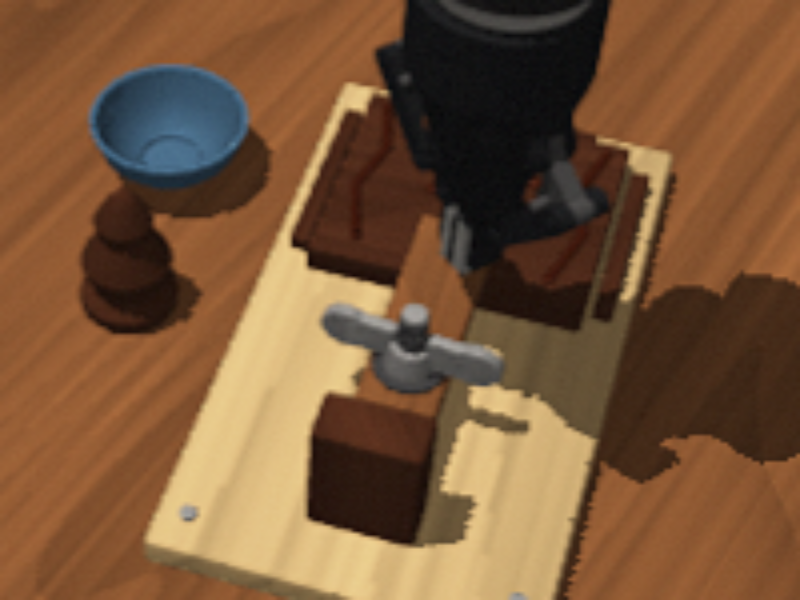

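View pics/wrist6.png

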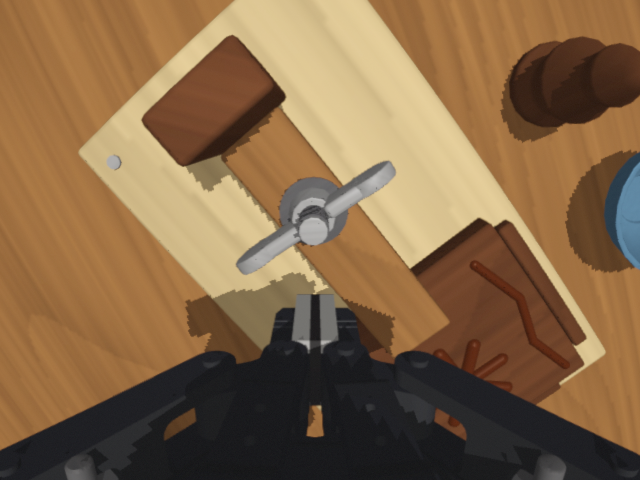

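Call:
step_arm:
  plan:
    - [1.4,3,0,0,0,10.3,1]
    - [1.4,3,0,0,0,10.3,1]
    - [1.4,3,0,0,0,10.3,1]
    - [1.4,3,0,0,0,10.3,1]
    - [1.4,3,0,0,0,10.3,1]
    - [1.4,3,0,0,0,10.3,1]
    - [1.4,3,0,0,0,10.3,1]
    - [1.4,3,0,0,0,10.3,1]
    - [1.4,3,0,0,0,10.3,1]
    - [1.4,3,0,0,0,10.3,1]
    - [1.4,3,0,0,0,10.3,1]
    - [1.4,3,0,0,0,10.3,1]
    - [1.4,3,0,0,0,10.3,1]
    - [1.4,3,0,0,0,10.3,1]
    - [1.4,3,0,0,0,10.3,1]
    - [1.4,3,0,0,0,10.3,1]
    - [1.4,3,0,0,0,10.3,1]
    - [0,0,0,0,0,0,1]
    - [0,0,0,0,0,0,1]

```text
t: 12.35
ee_pos: [577.9, 84.9, 133.0]
eef_rot: [[-0.478, -0.878, -0.001], [-0.878, 0.478, -0.0], [0.0, 0.001, -1.0]]
wrist_force: [0.8, 1.0, -0.2]
opening: 0.0
```

```bash
python3 - <<'E'
from h import *
s=r.sense();print(s["t"],s["joints"],s["ee_pos"],s["wrist_force"])
for n in ["side","wrist"]:
    d=cam(n);o=d["color"][:,:,::-1]
    if n=="side": o=cv2.resize(o[180:340,260:460],None,fx=4,fy=3.75)
    cv2.imwrite(f"pics/{n}7.png",o)
E
```

```text
12.35 [ 1.45862735e-01  4.29240422e-01 -1.95938473e-01  9.46358463e-01
 -1.79505962e-05 -9.26203594e-01] [577.85903432  84.88549552 132.95685872] [ 0.80924439  0.97712273 -0.17865799]
```

View pics/side7.png

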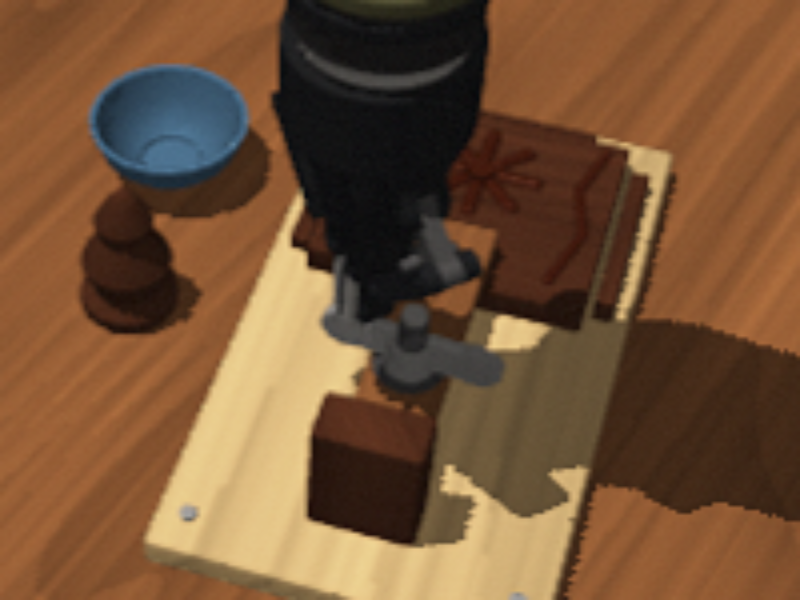

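View pics/wrist7.png

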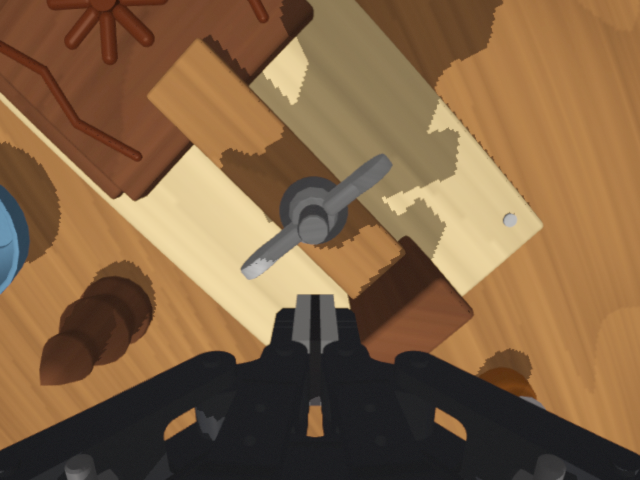

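Call:
step_arm:
  plan:
    - [0,0,-23,0,0,0,1]
    - [0,0,-23,0,0,0,1]
    - [0,0,0,0,0,0,1]
    - [4.9,-0.6,0,0,0,-9,1]
    - [3.6,-2.7,0,0,0,-9,1]
    - [3.1,-3.3,-1,0,0,-9,1]
    - [2.6,-3.8,-1,0,0,-9,1]
    - [2,-4.1,-1,0,0,-9,1]
    - [1.3,-4.4,-1,0,0,-9,1]
    - [0.6,-4.5,-1,0,0,-9,1]
    - [-0.2,-4.5,-1,0,0,-9,1]
    - [-0.8,-4.5,-1,0,0,-9,1]
    - [-1.5,-4.3,-1,0,0,-9,1]
    - [0,0,0,0,0,0,1]

```text
t: 14.2
ee_pos: [595.0, 48.2, 80.7]
eef_rot: [[-0.88, 0.475, 0.003], [0.475, 0.88, 0.0], [-0.002, 0.002, -1.0]]
wrist_force: [1.2, 0.8, 1.1]
opening: 0.2
```

```bash
python3 - <<'E'
from h import *
s=r.sense();print(s["t"],s["joints"],s["ee_pos"],s["wrist_force"])
for n in ["wrist"]:
    d=cam(n);o=d["color"][:,:,::-1]
    cv2.imwrite(f"pics/{n}8.png",o)
E
```

```text
14.2 [ 8.07897461e-02  4.92676182e-01 -2.39586273e-01  8.35659001e-01
  8.93836398e-05  5.75634542e-01] [594.97532766  48.19996661  80.7415085 ] [1.17133886 0.75743656 1.06942232]
```

View pics/wrist8.png

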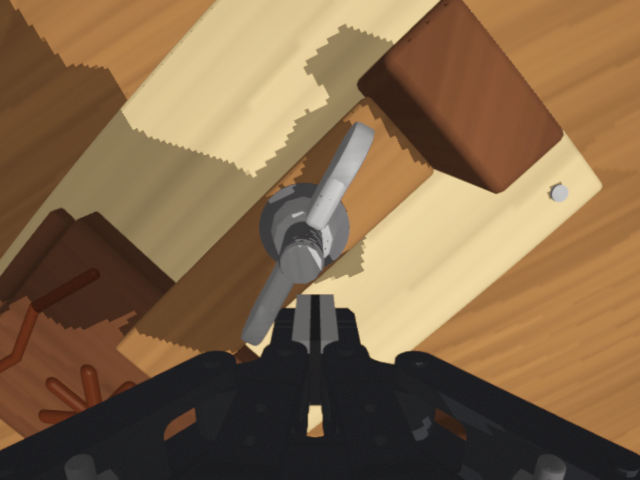

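Call:
step_arm:
  plan:
    - [-2.2,-4,-0.5,0,0,-8,1]
    - [-2.6,-3.8,0,0,0,-8,1]
    - [0,0,0,0,0,0,1]

```text
t: 14.62
ee_pos: [589.2, 40.5, 79.3]
eef_rot: [[-0.717, 0.698, 0.001], [0.698, 0.717, 0.0], [-0.001, 0.001, -1.0]]
wrist_force: [0.8, -0.5, 0.3]
opening: 0.0
```

Call:
step_arm:
  plan:
    - [-1.6,-1.8,-0.5,0,0,-4,1]
    - [-1.6,-1.7,0,0,0,-4,1]
    - [0,0,0,0,0,0,1]

```text
t: 15.0
ee_pos: [586.5, 37.4, 78.8]
eef_rot: [[-0.613, 0.79, 0.002], [0.79, 0.613, 0.001], [-0.001, 0.002, -1.0]]
wrist_force: [2.2, 0.8, 0.3]
opening: 0.1
```

Call:
step_arm:
  plan:
    - [-1.7,-1.5,0,0,0,-3,1]
    - [0,0,0,0,0,0,1]

```text
t: 15.25
ee_pos: [586.4, 36.5, 79.0]
eef_rot: [[-0.571, 0.821, 0.004], [0.821, 0.571, 0.002], [-0.001, 0.005, -1.0]]
wrist_force: [5.1, 2.9, -1.4]
opening: -0.0
```

```bash
python3 - <<'E'
from h import *
s=r.sense();print(s["t"],s["joints"],s["ee_pos"],s["wrist_force"],s["moment"])
for n in ["wrist"]:
    d=cam(n);o=d["color"][:,:,::-1]
    cv2.imwrite(f"pics/{n}9.png",o)
E
```

```text
15.25 [ 0.06136647  0.47941198 -0.26900933  0.81783113  0.00152599  1.0246137 ] [586.36183452  36.49205286  78.99609375] [ 5.10453857  2.93736945 -1.4130961 ] [ 0.41832588 -0.95882524 -0.06995653]
```

View pics/wrist9.png

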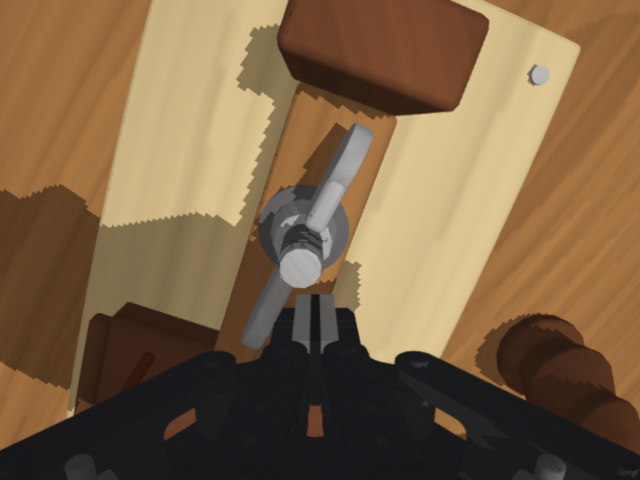

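Force is rising against a stop, and the wing is at about -82°, which is the angle expected when tight. I'll push a little more to confirm.

Call:
step_arm:
  plan:
    - [-1.6,-1.1,0,0,0,0,1]
    - [-1.6,-1.1,0,0,0,0,1]
    - [0,0,0,0,0,0,1]

```text
t: 15.68
ee_pos: [585.9, 35.7, 79.4]
eef_rot: [[-0.572, 0.82, 0.009], [0.82, 0.572, 0.005], [-0.001, 0.011, -1.0]]
wrist_force: [9.4, 5.5, -4.0]
opening: -0.1
```

Call:
step_arm:
  plan:
    - [-1.6,-1.1,0,0,0,0,1]
    - [0,0,0,0,0,0,1]
    - [0,0,0,0,0,0,1]

```text
t: 16.05
ee_pos: [585.8, 35.3, 79.7]
eef_rot: [[-0.572, 0.82, 0.012], [0.82, 0.572, 0.006], [-0.002, 0.013, -1.0]]
wrist_force: [12.4, 7.0, -5.8]
opening: 0.2
```

Hard stop confirmed: 14 N with almost no motion. Backing off, then rising clear.

Call:
step_arm:
  plan:
    - [4,2.8,0,0,0,0,1]
    - [6,4.2,0,0,0,0,1]
    - [0,0,0,0,0,0,1]
    - [0,0,30,0,0,0,1]
    - [0,0,40,0,0,0,1]
    - [-30,-20,50,0,0,0,1]
    - [-50,-40,20,0,0,0,1]
    - [-40,-40,0,0,0,0,1]
    - [0,0,0,0,0,0,1]
    - [0,0,0,0,0,0,1]

```text
t: 17.3
ee_pos: [472.4, -58.1, 216.9]
eef_rot: [[-0.568, 0.823, -0.0], [0.823, 0.568, 0.0], [0.0, 0.0, -1.0]]
wrist_force: [0.9, 0.1, 0.1]
opening: -0.1
```

```bash
python3 - <<'E'
from h import *
s=r.sense();print(s["t"],s["ee_pos"],s["wrist_force"])
for n in ["side","scene"]:
    d=cam(n);o=d["color"][:,:,::-1]
    if n=="side": o=cv2.resize(o[180:340,260:460],None,fx=4,fy=3.75)
    if n=="scene": o=cv2.resize(o[170:330,230:430],None,fx=4,fy=3.75)
    cv2.imwrite(f"pics/{n}10.png",o)
E
```

```text
17.3 [472.43625142 -58.08776237 216.90101274] [0.91700299 0.11308361 0.056489  ]
```

View pics/side10.png

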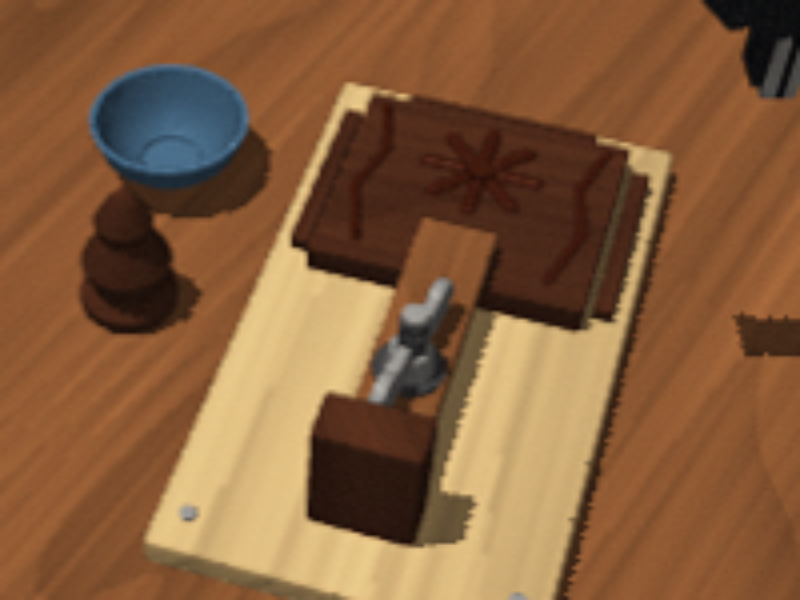

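View pics/scene10.png

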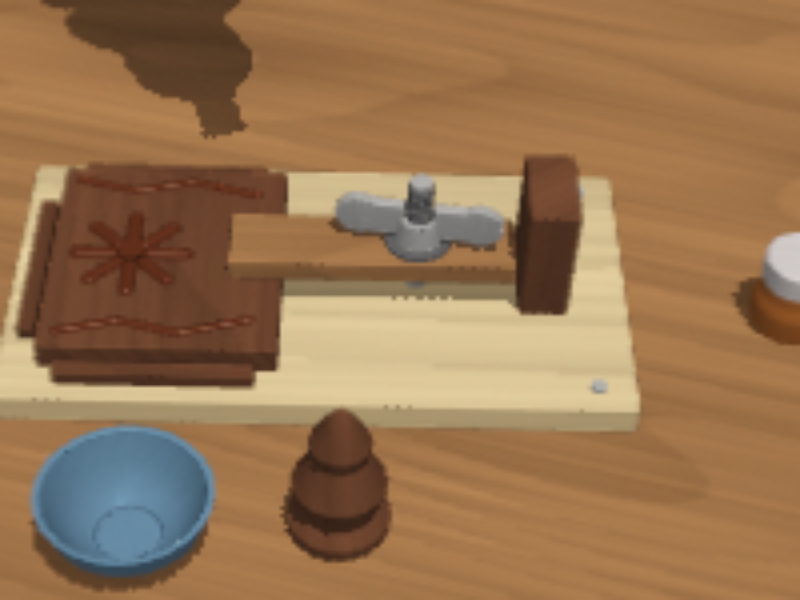

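```bash
python3 - <<'E'
from h import *
s=cam("scene");d=cam("side")
A=tri([ray(s,(230+348/4,170+210/3.75)),ray(d,(260+440/4,180+295/3.75))])
B=tri([ray(s,(230+492/4,170+227/3.75)),ray(d,(260+380/4,180+395/3.75))])
print(A,B,np.linalg.norm(A-B),np.degrees(np.arctan2(*(A-B)[1::-1])))
print(r.finish_job())
E
```

```text
[571.74313797  24.39621961  68.62610757] [563.30323999  94.88243482  71.21394643] 71.03685889283408 -83.172009786942
the job is handed in; nothing more can be done
None
```

The wing nut is tight, and I've handed the job in. `finish_job` reports no verdict, so this rests on my own checks.

I closed the gripper and used it as one fingertip to push the wings clockwise in three strokes, about 317° in all. The strokes went to alternate wings and stayed clear of the guide block. In the last one the nut met a hard stop: the force rose to about 14 N with almost no further motion. I then backed off and lifted the hand well clear, finishing at 17.3 s of the 64 s allowed.

Last checks:
- **Nut angle:** triangulated from two cameras, the wing points at -83.2°, against about -82.6° expected when fully tight.
- **Nut height:** the wing tips came out at 69–71 mm, against 69 mm expected. The tip-to-tip span measured 71 mm instead of 86 mm, because I picked points short of the ends.
- **Strap:** it looks down on the panel in both views. I did not measure its height directly.
- **Surroundings:** by eye, the panel, figure and bowl look unmoved in the pictures, and the jar is still upright. I did not measure their positions.
- **Contact:** wrist force is about 1 N or less, so the robot touches nothing.

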